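# Undo the left-hand nut of the root slicer

### The job

The root slicer is being stripped for washing: undo the eight-sided hand nut that holds down its cutting disc, and set the nut down inside the open tin so that it is not lost in the hay. The nut has a left-hand thread, so it slackens clockwise as seen from above: ease it and feel that it is giving, do not tighten it, wrench it sideways or pull on the thread, let it rise as it unscrews and lift it off only when it has run clear. Lower it into the tin in the gripper rather than dropping it, and leave everything else on the bench alone.

Things in the scene. Friction and masses are not known exactly. Their poses are not given: they have to be found in the camera images.
- slicer: root slicer, feed head off, fixed to the bench: grey housing 250 x 190 x 80 mm, on it a round aluminium pan 212 mm across (rim 107 mm above the bench) with a flat steel disc 192 mm across, its face 100 mm above the bench, and a boss 44 mm across up to 112 mm. Origin: on the spindle axis at bench height; z up. A worm gear holds disc and spindle: they do not turn
- spindle: fixed steel spindle standing in the middle of the disc, inside the nut (origin on its axis at bench height); domed end 146 mm above the bench. Coarse left-hand thread, 27 mm over the ridges: the nut climbs quickly as it is turned clockwise seen from above (by how much must be felt) and runs clear after rather less than half a turn, then lifts straight off: 30 mm above where it was found it is past the end
- spring_washer (a joint): steel spring washer, 40 mm across, between the disc's boss and the nut. Value: how far it is squeezed (m), about -0.001 as the nut is found (it then pushes the nut up with about 12 N and makes it stiff to turn, 0.1 to 0.3 N m), -0.0025 when slack (the nut then turns easily), more than -0.001 when the nut is tightened or pressed down. 8 N per mm
- nut: black plastic hand nut screwed on the spindle: regular octagon 48 mm across flats, 36 mm high, open 32 mm bore, 0.1 kg. Origin: on its axis at its underside, about 119 mm above the bench as found; z up; x points at the middle of a flat, so it can be pinched every 45 degrees. It has about 1 mm of play sideways and up and down on the thread; beyond that the load on the thread builds up fast, and it bears no more than 20 N
- tin: aluminium tin 112 mm (its x) by 152 mm (its y), 40 mm high, wall and floor 3 mm, fixed to the bench. Origin: centre of the underside; z up. Its lid is hinged on the +x rim and stands open, leaning away from the opening
- bowl: speckled ceramic feed bowl, 132 mm across, 48 mm high (origin: centre of underside); a bystander
- scoop: green plastic feed scoop, 95 x 70 x 45 mm with a handle 100 mm long; a bystander
- chew_ball: willow chew ball, 70 mm; a bystander
- comb: steel comb, 180 x 30 x 5 mm, lying flat; a bystander
- carrot: carrot, 190 mm long, lying; a bystander
- pellet_jar: glass pellet jar, 84 mm across, 130 mm high; a bystander
- brush: wooden grooming brush, bristles up, 175 x 55 x 26 mm; a bystander
There are look-alikes about, which are no part of the job. Leave any orange look-alike of the tin alone. What is shaped like the nut but purple is not meant.

How it is judged:
By the outcome, as a careful person would: the job done as asked, in the order asked, and still so for the second after the job is handed in, with the robot touching nothing.
It also fails if it takes over 72 s, if anything falls off the work surface, if the arm or the gripper's body presses on something with over 40 N, if the wrist force passes 120 N, or if a joint passes its speed limit or range.

### The arm

A 6-joint arm with a two-finger parallel gripper is mounted at the origin on the work surface. World frame = base frame: x ahead of the robot, y to its left, z up, the work surface at z = 0. Lengths are in m, angles in degrees, forces in N, time in s.
With the tool pointing down it reaches from about 0.375 to 0.75 m from the base axis. Payload 9 kg.
Tool frame: the origin (TCP) lies where the fingers leave the gripper's body, on its centre line; the fingertips stand 73 mm ahead of it and the grasp point (between the pads) lies 54 mm ahead of it (robot.tip_reach is the distance from the TCP to the fingertips, in m); z points along the fingers, y is the direction in which the jaws open and shut (so a half turn about z gives the same grasp; the last joint's range is limited). The gripper opens to 85 mm and grips with 20 to 120 N. Pads are 22 mm wide; open, the fingers measure 114 mm over their backs; the gripper's body (76 mm by 85 mm) begins 54 mm behind the grasp point. The pads swing forward as they close: fully open they stand 13 mm farther back than shut.
Start: joints at [-77.389, 5.964, 5.575, 89.605, 0, 77.527], TCP at [0.254, -0.543, 0.304] pointing down, gripper open.
Joint ranges: [-171.21, 171.21], [-48.23, 106.86], [-62.78, 66.21], [-105.2, 120.99], [-86.42, 89.51], [-180, 180]. Speed limits (degrees/s): [127.2, 127.2, 147.25, 180, 180, 180].

### API

Orientations are given as [roll, pitch, yaw] about the fixed x, y, z axes, in that order (R = Rz(yaw) Ry(pitch) Rx(roll)).
In Python, from plant import robot gives the robot as it stands. Calls block until the motion is done:
- robot.move_pose(position, orientation): joint-space move of the TCP to a pose.
- robot.line_to(position, vel=0.15, rotation=None, guard=None): straight line of the TCP; rotation=None keeps the orientation; vel is the mean speed in m/s. With guard (N) it stops when the force on the tool has changed by that much, and returns True; else False.
- robot.goto_joints(angles): joint-space move.
- robot.set_gripper(opening): finger opening in m; the grip force is fixed at half the most; returns when the fingers have stopped.
- robot.pause(seconds).
- robot.ik(position, orientation): joint angles nearest the present ones, or None.
- robot.observe(): the state.
- robot.grab_frame(name): name is "scene" or "top" or "wrist"; returns the picture (400x640x3 uint8, blue, green, red); there is no depth.
- robot.get_calibration(name): a dict with "vertical_fov" (degrees; the focal length in pixels is half the picture's height over the tangent of half this angle, whatever the lens; pixels are square), "cx", "cy" (the principal point, pixels), "rvec" (rotation vector, rad) and "tvec" (3), from world to camera coordinates, as OpenCV has them. Camera axes: x right, y down, z forward; pixel columns grow to the right and rows downward; lengths in m; the calibration is good to about 2 mm. The wrist camera is an equidistant fisheye: a pixel r from the principal point sees the ray r / f radians off the axis. A picture is of the moment at which its call begins: read the wrist's pose just before it. get_calibration takes no time and is no camera call; for the wrist camera it gives the pose at the moment of the call.
A pose or a line that the arm cannot do raises robot.IKError and nothing moves.
- robot.job_done(): hands the job in, once; it reports no verdict.
The state is a dict: "time": time; "q": joint angles; "qvel": joint speeds; "joint_torque": joint torques, N m; "tool_pos": TCP position; "tcp_rot": TCP orientation; "ft_force": force on the tool from outside, world axes, zero at the start; "torque": the same for the moment, N m; "gripper_width": finger opening in m.
Only numpy, scipy, OpenCV 4.12 (cv2) and the standard library are available. Lean on these libraries where they do the work, as an engineer would, in place of code of your own. Each camera call takes 0.05 s, during which the arm holds its last target.

## Working session

There is one attempt and no reset: what is moved stays moved. The work goes in short steps, each a Python script; the robot and the scene stay as the last script left them, time stands still between calls to the robot, and variables do not carry over. Pictures are saved under pics/ and viewed, and the job is handed in when it is done.

```bash
ls; mkdir -p pics; python3 - <<'E'
from plant import robot
import cv2,numpy as np
for n in("scene","top","wrist"):
    c=robot.get_calibration(n); im=robot.grab_frame(n); cv2.imwrite(f"pics/{n}0.png",im); print(n,c)
o=robot.observe(); print(o)
E
```

```text
pics
scene {'vertical_fov': 52.70867491245891, 'cx': 322.2004914791564, 'cy': 203.21154001415113, 'rvec': array([ 2.11766271,  0.56374271, -0.28952117]), 'tvec': array([-0.43073318, -0.09743344,  1.36846076])}
top {'vertical_fov': 44.60017748973749, 'cx': 321.36482730218694, 'cy': 199.246037800669, 'rvec': array([ 2.09432653, -2.15225254,  0.20846304]), 'tvec': array([-0.05464702,  0.55301901,  1.50571694])}
wrist {'vertical_fov': 65.70646984690485, 'cx': 318.32797628594085, 'cy': 198.62721318880568, 'rvec': array([-2.42383358,  1.53858124,  0.24445292]), 'tvec': array([-0.59919851, -0.0410668 ,  0.38011029])}
{'time': 0.15, 'q': array([-7.73891662e+01,  5.99050792e+00,  5.54078493e+00,  8.96043253e+01,
       -1.64870293e-03,  7.75281304e+01]), 'qvel': array([-0.07887886, -0.17970813,  0.14146697,  0.02917946, -0.00618685,
       -0.08310458]), 'joint_torque': array([ 2.30453181e-03, -5.57356167e+01,  5.04006600e+01,  1.25694889e-02,
       -2.98179521e-04,  1.42505621e-05]), 'tool_pos': array([ 0.25433545, -0.54324915,  0.30333702]), 'tcp_rot': array([-1.79946871e+02, -1.00624910e-02,  2.50826996e+01]), 'ft_force': array([-0.12380126,  1.2805475 , -0.59982432]), 'torque': array([ 0.01319637, -0.05559603, -0.01982039]), 'gripper_width': 0.08518829969998705}
```

View pics/scene0.png

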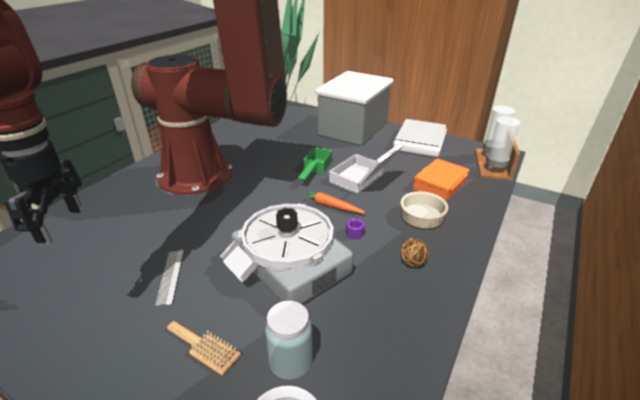

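View pics/top0.png

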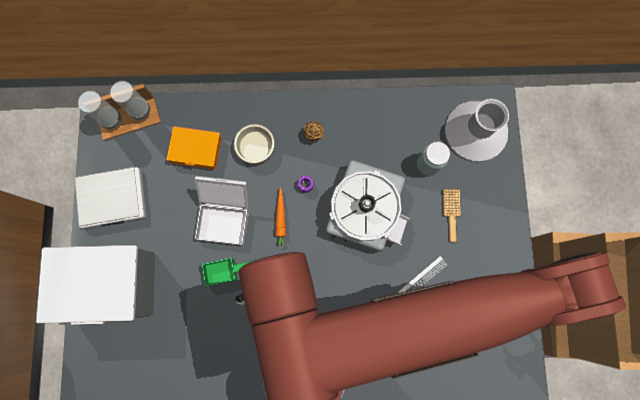

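View pics/wrist0.png

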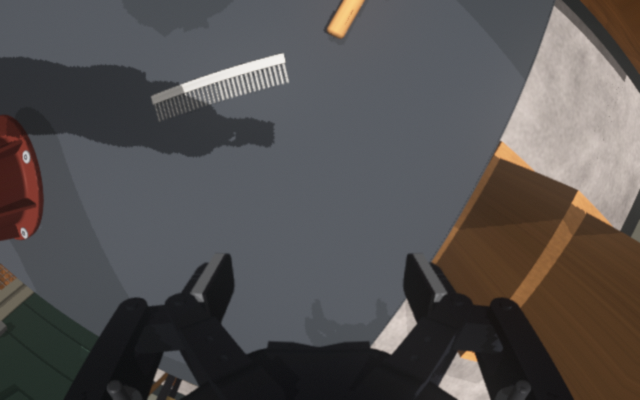

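Scene view: the black nut is on the slicer at about (287,218), with a purple ring look-alike at (355,228). The bare tin is at (357,173) and an orange look-alike at (441,178). In the top view the nut is at (367,203), the purple ring at (305,184), the tin opening at (220,225) with its lid at (222,192), and the orange box at (193,147). The black one on the spindle and the bare aluminium tin with its lid up fit the description. I'll enlarge both to confirm.

```bash
cat > h.py <<'E'
import numpy as np,cv2
from plant import robot
def K(c):
    f=200/np.tan(np.radians(c['vertical_fov'])/2); return f
def ray(c,u,v,fish=False):
    f=K(c); a=np.array([(u-c['cx']),(v-c['cy'])],float)
    if fish:
        r=np.hypot(*a); th=r/f; d=np.array([*(a/max(r,1e-9)*np.sin(th)),np.cos(th)])
    else: d=np.array([a[0]/f,a[1]/f,1])
    R=cv2.Rodrigues(c['rvec'])[0]; return -R.T@c['tvec'],R.T@d
def atz(c,u,v,z,fish=False):
    o,d=ray(c,u,v,fish); return o+d*(z-o[2])/d[2]
def proj(c,P,fish=False):
    R=cv2.Rodrigues(c['rvec'])[0]; p=R@np.asarray(P,float)+c['tvec']; f=K(c)
    if fish:
        r=np.hypot(p[0],p[1]); th=np.arctan2(r,p[2]); return np.array([c['cx'],c['cy']])+p[:2]/max(r,1e-9)*th*f
    return np.array([c['cx'],c['cy']])+f*p[:2]/p[2]
E
python3 - <<'E'
from h import *
im=cv2.imread('pics/top0.png')
a=cv2.resize(im[160:250,180:270],None,fx=4.4,fy=4.4,interpolation=3)
b=cv2.resize(im[160:250,320:410],None,fx=4.4,fy=4.4,interpolation=3)
cv2.imwrite('pics/crop1.png',np.hstack([a,b]))
c=robot.get_calibration('top')
print('nut',atz(c,367,203,.155)); s=robot.get_calibration('scene'); print(atz(s,287,211,.155))
for uv in [(199,203),(246,208),(243,245),(194,241)]: print(atz(c,*uv,.04))
E
```

```text
nut [ 0.5165644  -0.20454132  0.155     ]
[ 0.5131097  -0.19580292  0.155     ]
[0.55218389 0.32401056 0.04      ]
[0.53175767 0.17290119 0.04      ]
[0.41310932 0.18217585 0.04      ]
[0.43002951 0.33738524 0.04      ]
```

View pics/crop1.png

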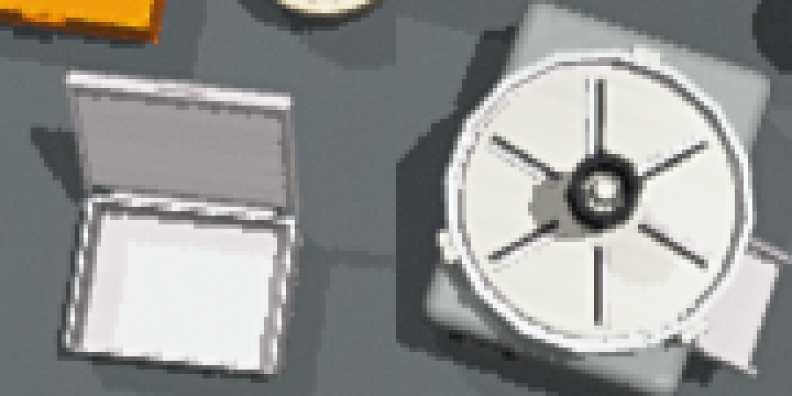

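```bash
python3 - <<'E'
from h import *
from scipy.spatial.transform import Rotation as Ro
o=robot.observe(); c=robot.get_calibration('wrist')
R=cv2.Rodrigues(c['rvec'])[0]; cp=-R.T@c['tvec']
Rt=Ro.from_euler('xyz',o['tcp_rot'],degrees=True).as_matrix()
print('cam in tool',Rt.T@(cp-o['tool_pos']),'axes',(Rt.T@R.T).round(3).tolist())
for yaw in range(-180,181,30):
    q=robot.ik([.515,-.2,.22],[180,0,yaw]); q2=robot.ik([.48,.255,.2],[180,0,yaw])
    print(yaw,None if q is None else q.round(0),None if q2 is None else q2.round(0))
E
```

```text
cam in tool [ 0.07782749  0.00030112 -0.06948304] axes [[0.001, -0.952, -0.306], [1.0, 0.002, -0.001], [0.002, -0.306, 0.952]]
-180 [-35.  -2. -12.  81.   0. -35.] [ 14.  -4. -15.  79.   0.  14.]
-150 [-35.  -2. -12.  81.   0. -65.] [ 14.  -4. -15.  79.   0. -16.]
-120 [-35.  -2. -12.  81.   0. -95.] [ 14.  -4. -15.  79.   0. -46.]
-90 [ -35.   -2.  -12.   81.    0. -125.] [ 14.  -4. -15.  79.   0. -76.]
-60 [ -35.   -2.  -12.   81.    0. -155.] [  14.   -4.  -15.   79.    0. -106.]
-30 [-35.  -2. -12.  81.   0. 175.] [  14.   -4.  -15.   79.    0. -136.]
0 [-35.  -2. -12.  81.   0. 145.] [  14.   -4.  -15.   79.    0. -166.]
30 [-35.  -2. -12.  81.   0. 115.] [ 14.  -4. -15.  79.   0. 164.]
60 [-35.  -2. -12.  81.   0.  85.] [ 14.  -4. -15.  79.   0. 134.]
90 [-35.  -2. -12.  81.   0.  55.] [ 14.  -4. -15.  79.   0. 104.]
120 [-35.  -2. -12.  81.   0.  25.] [ 14.  -4. -15.  79.   0.  74.]
150 [-35.  -2. -12.  81.   0.  -5.] [ 14.  -4. -15.  79.   0.  44.]
180 [-35.  -2. -12.  81.   0. -35.] [ 14.  -4. -15.  79.   0.  14.]
```

```bash
python3 - <<'E'
from h import *
robot.move_pose([.514,-.20,.32],[180,0,-120]); robot.pause(.2)
c=robot.get_calibration('wrist'); im=robot.grab_frame('wrist'); o=robot.observe()
np.save('w1.npy',c,allow_pickle=True)
print(o['time'],o['tool_pos'],o['tcp_rot'],o['ft_force'],proj(c,[.514,-.2,.155],1))
cv2.imwrite('pics/w1.png',im); u,v=proj(c,[.514,-.2,.155],1).astype(int)
cv2.imwrite('pics/w1c.png',cv2.resize(im[v-60:v+60,u-80:u+80],None,fx=5,fy=5,interpolation=3)); print(u-80,v-60)
E
```

```text
2.9417 [ 0.51395341 -0.20019319  0.31996987] [ 1.79998541e+02 -4.06086558e-04 -1.20030424e+02] [-0.13125444  0.38043385  0.09273409] [317.78447596 202.91286826]
237 142
```

View pics/w1c.png

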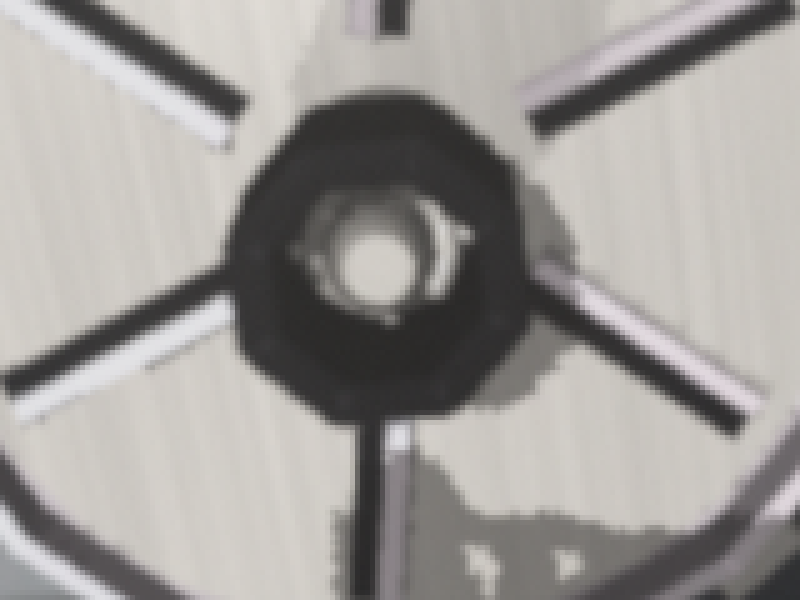

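View pics/w1.png

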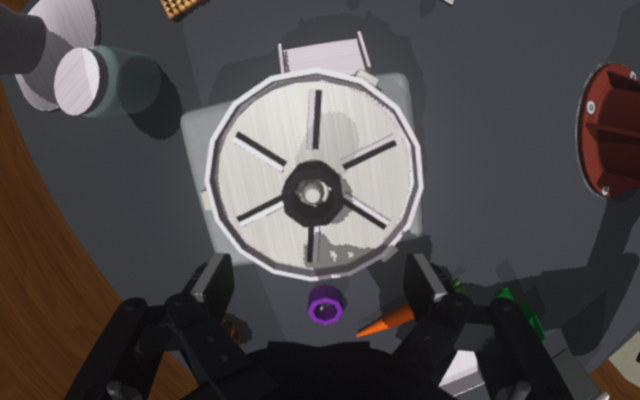

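Black octagon in the crop at about (380,260), i.e. wrist pixel (313,194). The spindle end shows in its bore. The purple one stands on the bench at (325,305). Next I'll fit the nut's pose to its silhouette.

```bash
cat > fit.py <<'E'
from h import *
from scipy.optimize import minimize
def hull(c,x,y,yaw,z0,S,off,h=.036,af=.048):
    Rr=af/2/np.cos(np.pi/8); a=np.radians(yaw+22.5+45*np.arange(8))
    P=[proj(c,[x+Rr*np.cos(t),y+Rr*np.sin(t),z],1) for t in a for z in(z0,z0+h)]
    return cv2.convexHull(((np.array(P)-off+.5)*S).astype(np.float32))[:,0]
def fitnut(im,c,x,y,z0=.119,n=45,S=6,thr=75):
    u,v=proj(c,[x,y,z0+.036],1); off=np.array([int(u)-n,int(v)-n])
    g=im[off[1]:off[1]+2*n,off[0]:off[0]+2*n].max(2)
    G=cv2.resize(g,None,fx=S,fy=S,interpolation=cv2.INTER_LINEAR)
    D=(G<thr).astype(np.uint8)
    D=cv2.morphologyEx(D,cv2.MORPH_OPEN,np.ones((9*S,9*S)))if 0 else D
    def cost(p):
        H=hull(c,p[0],p[1],p[2],z0,S,off)
        M=np.zeros_like(D); cv2.fillPoly(M,[np.round(H*16).astype(np.int32)],1,shift=4)
        B=cv2.dilate(M,np.ones((3*S,3*S)))-cv2.erode(M,np.ones((3*S,3*S)))
        return float(np.sum((D!=M)&(B>0)))/S**2
    best=min(((cost([x+dx,y+dy,w]),x+dx,y+dy,w) for dx in np.arange(-.006,.0061,.002) for dy in np.arange(-.012,.0121,.002) for w in range(0,45,9)))
    r=minimize(cost,best[1:],method='Nelder-Mead',options=dict(initial_simplex=[best[1:],[best[1]+.001,best[2],best[3]],[best[1],best[2]+.001,best[3]],[best[1],best[2],best[3]+8]],maxiter=150))
    b2=min(((cost([r.x[0],r.x[1],w]),w) for w in np.arange(0,45,1.)))
    prof=[(w,round(cost([r.x[0],r.x[1],w]),1)) for w in range(0,45,5)]
    H=hull(c,*r.x,z0,S,off); V=cv2.resize(im[off[1]:off[1]+2*n,off[0]:off[0]+2*n],None,fx=S,fy=S,interpolation=3)
    cv2.polylines(V,[np.round(H).astype(np.int32)],True,(0,255,0),1)
    return r.x,r.fun,b2,prof,V
E
python3 - <<'E'
from fit import *
c=np.load('w1.npy',allow_pickle=True).item(); im=cv2.imread('pics/w1.png')
for z0 in(.118,.119,.120):
    x,f,b,p,V=fitnut(im,c,.514,-.2,z0); print(z0,x,f,b,p)
cv2.imwrite('pics/fit1.png',V)
E
```

```text
0.118 [ 0.51617602 -0.20424309 29.23750647] 193.5 (195.55555555555554, np.float64(29.0)) [(0, 239.4), (5, 236.6), (10, 234.4), (15, 228.9), (20, 221.5), (25, 207.2), (30, 200.6), (35, 220.8), (40, 240.9)]
0.119 [ 0.51610091 -0.2043332  27.79730641] 205.0 (206.25, np.float64(28.0)) [(0, 247.7), (5, 246.2), (10, 244.2), (15, 237.8), (20, 233.7), (25, 215.9), (30, 207.8), (35, 230.4), (40, 247.6)]
0.12 [ 0.51610776 -0.20413704 27.01298171] 215.11111111111111 (214.27777777777777, np.float64(27.0)) [(0, 265.8), (5, 258.1), (10, 252.4), (15, 241.1), (20, 229.4), (25, 220.9), (30, 220.6), (35, 246.9), (40, 266.0)]
```

View pics/fit1.png

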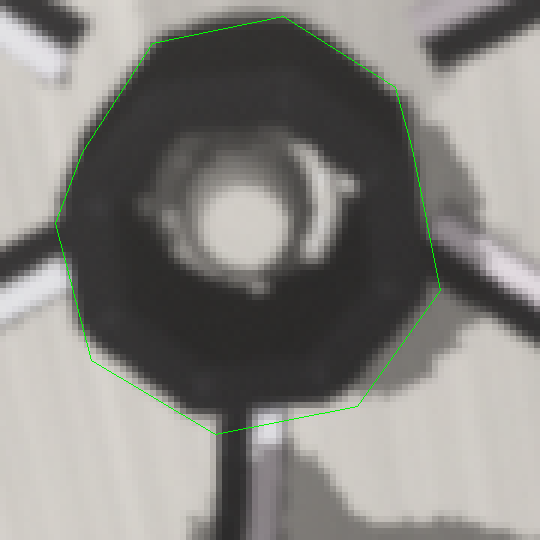

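```bash
cat > fit2.py <<'E'
from fit import *
from scipy.ndimage import map_coordinates,gaussian_filter
from scipy.optimize import least_squares
def edges(im,ctr,rmin=24,rmax=42,n=180):
    g=gaussian_filter(im.max(2).astype(float),.6); out=[]
    for t in np.linspace(0,2*np.pi,n,endpoint=False):
        r=np.arange(rmin,rmax,.2); p=map_coordinates(g,[ctr[1]+r*np.sin(t),ctr[0]+r*np.cos(t)],order=1)
        # first crossing where value rises well above nut level, take max gradient nearby
        k=np.argmax(p>80)
        if p[k]<=80 or k==0: continue
        s=slice(max(0,k-6),k+8); d=np.gradient(p)[s]
        if d.max()<3: continue
        rr=r[s][np.argmax(d)]; out.append((ctr[0]+rr*np.cos(t),ctr[1]+rr*np.sin(t)))
    return np.array(out)
def sd(H,pts):
    H=H.astype(np.float32).reshape(-1,1,2)
    return np.array([cv2.pointPolygonTest(H,(float(a),float(b)),True) for a,b in pts])
def fit2(im,c,x,y,z0,af=.048,free=False,rmin=24,rmax=42):
    ctr=proj(c,[x,y,z0+.018],1); E=edges(im,ctr,rmin,rmax); best=None
    f=lambda p: sd(hull(c,p[0],p[1],p[2]*1e3,z0,1,np.array([.5,.5]),af=p[3] if free else af),E)
    for w in range(0,45,9):
        r=least_squares(f,[x,y,w*1e-3]+([af] if free else []),loss='soft_l1',f_scale=.4,diff_step=1e-3)
        if best is None or r.cost<best.cost: best=r
    return best,E
E
python3 - <<'E'
from fit2 import *
c=np.load('w1.npy',allow_pickle=True).item(); im=cv2.imread('pics/w1.png')
for z0 in (.117,.119,.121):
  for fr in(False,True):
    b,E=fit2(im,c,.516,-.203,z0,free=fr); print(z0,b.x*[1,1,1e3]if not fr else b.x*[1,1,1e3,1],b.cost,len(E))
b,E=fit2(im,c,.516,-.203,.119)
x=b.x
V=cv2.resize(im[140:240,260:380],None,fx=6,fy=6,interpolation=3)
H=hull(c,x[0],x[1],x[2]*1e3,.119,6,np.array([260,140])); cv2.polylines(V,[np.round(H).astype(int)],1,(0,255,0),1)
for e in E: cv2.circle(V,tuple(np.round((e-[260,140]+.5)*6).astype(int)),2,(0,0,255),-1)
cv2.imwrite('pics/fit2.png',V)
ctr=np.array([268,150])  # approximate crop offset placeholder
u,v=237+378/5-.5,142+268/5-.5; print('dome',atz(c,u,v,.144,1))
E
```

```text
0.117 [ 0.51617868 -0.20481627 22.8228602 ] 25.065976578863477 170
0.117 [ 0.51618427 -0.20480306 22.61054947  0.04787895] 24.858206394369766 170
0.119 [ 0.51579485 -0.20533888 24.19847605] 29.387688559008836 172
0.119 [ 0.51585454 -0.20530338 21.85879683  0.04740035] 25.122790029106433 172
0.121 [ 0.51547459 -0.20586042 25.95332955] 40.922532012209174 173
0.121 [ 0.51551227 -0.20583832 22.1914745   0.04707318] 31.887083357602222 173
dome [ 0.51651738 -0.20507138  0.144     ]
```

View pics/fit2.png

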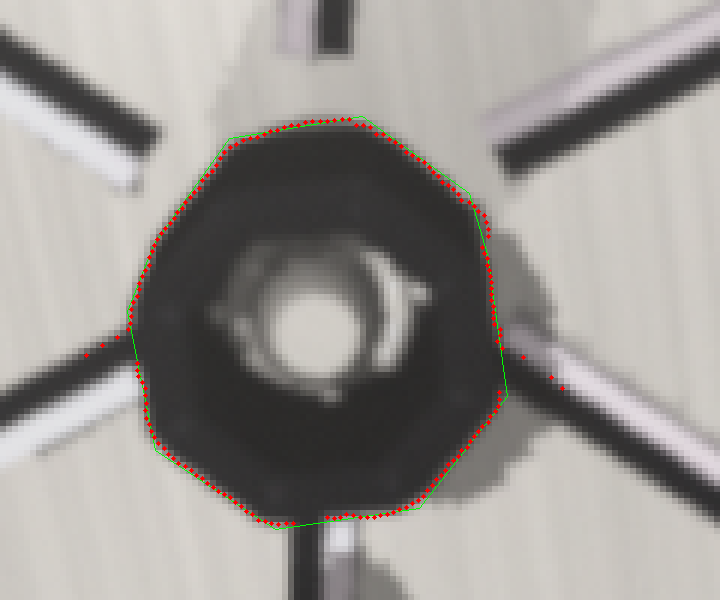

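Edge points (red) follow the octagon. The nut is at (0.516, -0.205), its flats at about 22-24° mod 45, and the dome centre agrees with that. I'll descend to a closer view with the jaws aligned and refine.

```bash
python3 - <<'E'
from fit2 import *
t0=robot.observe()['time']
robot.line_to([.516,-.205,.265],rotation=[180,0,-112.5]); robot.pause(.15); t1=robot.observe()['time']; print('dt',t1-t0)
c=robot.get_calibration('wrist'); im=robot.grab_frame('wrist'); o=robot.observe()
print(o['tool_pos'],o['tcp_rot'],o['ft_force'],o['torque'])
np.save('w2.npy',c,allow_pickle=True); cv2.imwrite('pics/w2.png',im)
u,v=proj(c,[.516,-.205,.155],1); print(u,v)
sz=np.linalg.norm(proj(c,[.516,-.181,.137],1)-proj(c,[.516,-.229,.137],1)); print('px',sz)
for z0 in (.117,.119,.121):
    b,E=fit2(im,c,.516,-.205,z0,rmin=sz*.4,rmax=sz*.75); print(z0,b.x*[1,1,1e3],b.cost,len(E))
b,E=fit2(im,c,.516,-.205,.119,rmin=sz*.4,rmax=sz*.75); x=b.x
of=np.array([int(u)-60,int(v)-50]); V=cv2.resize(im[of[1]:of[1]+100,of[0]:of[0]+120],None,fx=6,fy=6,interpolation=3)
H=hull(c,x[0],x[1],x[2]*1e3,.119,6,of); cv2.polylines(V,[np.round(H).astype(int)],1,(0,255,0),1)
for e in E: cv2.circle(V,tuple(np.round((e-of+.5)*6).astype(int)),2,(0,0,255),-1)
cv2.imwrite('pics/fit3.png',V); print(of)
E
```

```text
dt 0.6665999999999999
[ 0.51642044 -0.20522676  0.26639345] [-1.79887775e+02 -2.54067370e-02 -1.12526689e+02] [ 0.88597878 -0.22741441 -0.76990247] [-0.02445098 -0.03443508  0.03351694]
318.78155719996977 229.4604291265728
px 65.158555708313
0.117 [ 0.51627766 -0.20482975 21.8276377 ] 29.365168881010245 170
0.119 [ 0.51596454 -0.20558702 22.40117772] 36.95876964167561 170
0.121 [ 0.51556553 -0.20637665 26.06443309] 47.986835752316935 170
[258 179]
```

View pics/fit3.png

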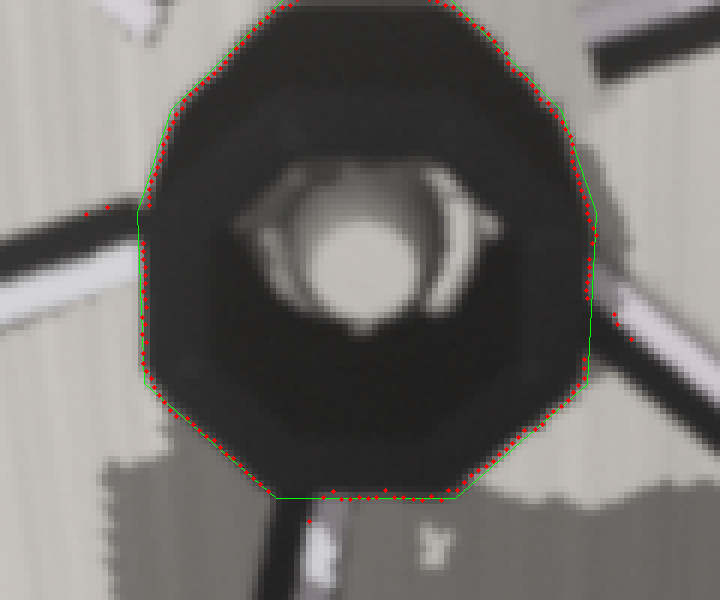

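View pics/w2.png

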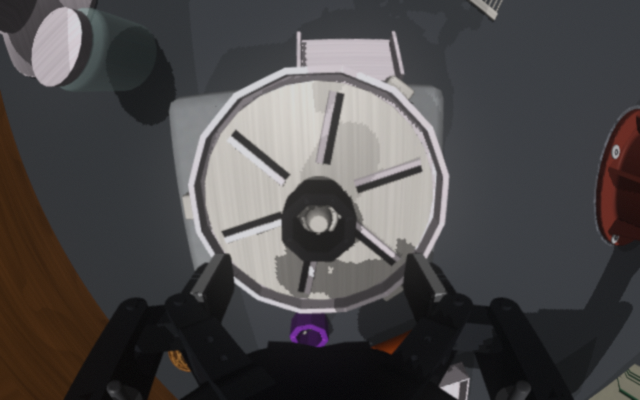

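The fit is consistent: nut centre about (0.516, -0.205), flat angle 22°. The jaws, at left and right in the image, face two flats. I'll pre-open narrowly, lower, then close in stages while watching the forces.

```bash
cat > ctl.py <<'E'
from h import *
def st(n=3,dt=.01):
    F=[];T=[]
    for i in range(n):
        if i: robot.pause(dt)
        o=robot.observe(); F.append(o['ft_force']);T.append(o['torque'])
    return o,np.mean(F,0),np.mean(T,0)
def show(tag,n=4):
    o,F,T=st(n); print(tag,round(o['time'],2),o['tool_pos'].round(4),o['tcp_rot'].round(2),'F',F.round(2),'T',T.round(3),'w',round(o['gripper_width'],4)); return o,F,T
E
python3 - <<'E'
from ctl import *
robot.set_gripper(.062); 
g=robot.line_to([.5161,-.2052,.187],vel=.08,rotation=[180,0,-113],guard=6); robot.pause(.2); print(g)
o,F,T=show('down',6); 
robot.set_gripper(.0500); show('pre',6)
E
```

```text
False
down 5.39 [ 0.5163 -0.2053  0.1874] [-1.7996e+02 -1.0000e-02 -1.1300e+02] F [ 0.06  0.07 -0.11] T [0.018 0.002 0.013] w 0.0626
pre 5.71 [ 0.5161 -0.2052  0.187 ] [ 180.   -0. -113.] F [ 0.16 -0.12  0.1 ] T [ 0.007  0.015 -0.   ] w 0.05
```

```bash
python3 - <<'E'
from ctl import *
robot.set_gripper(.0480); show('48',6)
robot.set_gripper(.03); robot.pause(.2); show('closed',6)
c=robot.get_calibration('wrist'); im=robot.grab_frame('wrist'); cv2.imwrite('pics/w3.png',im)
E
```

```text
48 5.97 [ 0.5164 -0.2053  0.1872] [-179.95   -0.   -113.  ] F [ 2.58 -0.65  0.3 ] T [-0.144 -0.435 -0.044] w 0.0481
closed 6.42 [ 0.5164 -0.2054  0.1873] [-179.95   -0.   -113.  ] F [ 4.59 -1.17  2.49] T [-0.207 -0.803 -0.062] w 0.0474
```

View pics/w3.png

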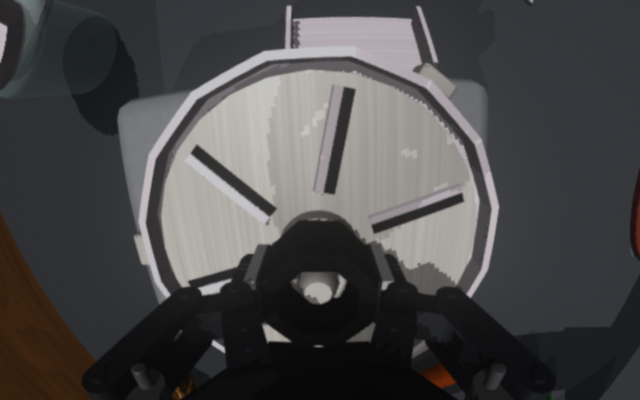

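```bash
cat >> ctl.py <<'E'
import json
def move(p,yaw,vel=.02): robot.line_to(list(map(float,p)),vel=vel,rotation=[180,0,float(yaw)])
def save(p,yaw): json.dump([list(map(float,p)),float(yaw)],open('cmd.json','w'))
def load():
    a,b=json.load(open('cmd.json')); return np.array(a),b
E
python3 - <<'E'
from ctl import *
p=np.array([.5161,-.2052,.187]);yaw=-113
for i in range(4):
    o,F,T=st(4)
    d=np.clip(F[:2]*.00008,-.0003,.0003); p[:2]+=d
    t=o['time']; move(p,yaw); robot.pause(.05); o,F,T=show(f'{p.round(5)}'); print('dt',o['time']-t)
save(p,yaw)
E
```

```text
[ 0.5164 -0.2053  0.187 ] 6.83 [ 0.5165 -0.2054  0.1872] [-1.7998e+02 -1.0000e-02 -1.1300e+02] F [ 3.15 -1.53  5.82] T [-0.186 -0.544 -0.052] w 0.0473
dt 0.3250000000000002
[ 0.51665 -0.20541  0.187  ] 7.17 [ 0.5165 -0.2054  0.1872] [ 1.7998e+02 -1.0000e-02 -1.1300e+02] F [ 1.15 -0.04  5.82] T [-0.1   -0.335 -0.048] w 0.0473
dt 0.3250000000000002
[ 0.51679 -0.20547  0.187  ] 7.53 [ 0.5165 -0.2054  0.1872] [ 1.7997e+02 -1.0000e-02 -1.1300e+02] F [ 0.87 -0.68  6.33] T [-0.032 -0.186 -0.036] w 0.0473
dt 0.3250000000000002
[ 0.51687 -0.20552  0.187  ] 7.88 [ 0.5166 -0.2054  0.1872] [ 1.7996e+02 -1.0000e-02 -1.1300e+02] F [ 0.39 -0.23  7.01] T [-0.033 -0.109 -0.029] w 0.0473
dt 0.3250000000000002
```

```bash
cat >> ctl.py <<'E'
def turn(n,step,lead,Ft=lambda r:0,kz=.00005,kxy=.00006,band=1.0,z00=.187,zmax=.00015):
    p,yaw=load(); 
    for i in range(n):
        yaw-=step; p[2]+=lead*step
        t=robot.observe()['time']; move(p,yaw); o,F,T=st(3)
        e=F[2]-Ft((p[2]-z00)*1e3); 
        if abs(e)>band: p[2]+=np.clip(kz*e,-zmax,zmax)
        L=F[:2]; 
        if np.hypot(*L)>band: p[:2]+=np.clip(kxy*L,-.0002,.0002)
        save(p,yaw)
        print(round(o['time'],2),'yaw',round(yaw,1),'z',round(p[2]*1e3,2),'az',round(o['tool_pos'][2]*1e3,2),'xy',(p[:2]*1e3).round(2),'F',F.round(1),'Tz',T[2].round(3),'ay',o['tcp_rot'][2].round(1))
        if np.hypot(*L)>12 or abs(F[2])>16 or abs(T[2])>.6: print('STOP'); break
E
python3 - <<'E'
from ctl import *
turn(4,2,.00005,Ft=lambda r:max(0,5-3*r))
E
```

```text
8.14 yaw -115.0 z 187.2 az 187.3 xy [ 516.87 -205.52] F [-0.2 -0.1  6.7] Tz -0.115 ay -115.0
8.41 yaw -117.0 z 187.4 az 187.4 xy [ 516.87 -205.52] F [ 0.  -0.3  6. ] Tz -0.118 ay -117.0
8.68 yaw -119.0 z 187.6 az 187.43 xy [ 516.87 -205.52] F [0.6 0.3 5.5] Tz -0.122 ay -119.0
8.94 yaw -121.0 z 187.82 az 187.57 xy [ 516.87 -205.52] F [-0.3  0.2  5.3] Tz -0.111 ay -121.0
```

```bash
python3 - <<'E'
from ctl import *
turn(3,2,.0,kz=0)
E
```

```text
9.21 yaw -123.0 z 187.82 az 187.63 xy [ 516.81 -205.49] F [-0.9  0.5  4.9] Tz -0.092 ay -122.9
9.47 yaw -125.0 z 187.82 az 187.69 xy [ 516.81 -205.49] F [-0.5  0.2  5.7] Tz -0.076 ay -124.9
9.74 yaw -127.0 z 187.82 az 187.71 xy [ 516.81 -205.49] F [-0.1  0.8  5.9] Tz -0.064 ay -126.9
```

```bash
python3 - <<'E'
from ctl import *
turn(4,2,.0,kz=0)
E
```

```text
10.01 yaw -129.0 z 187.82 az 187.78 xy [ 516.81 -205.49] F [-0.   0.4  6.4] Tz -0.053 ay -128.9
10.28 yaw -131.0 z 187.82 az 187.85 xy [ 516.81 -205.43] F [-0.  1.  6.] Tz -0.07 ay -130.9
10.54 yaw -133.0 z 187.82 az 187.87 xy [ 516.81 -205.43] F [-0.4  0.8  5.5] Tz -0.076 ay -132.9
10.81 yaw -135.0 z 187.82 az 187.87 xy [ 516.81 -205.43] F [0.  0.5 6.1] Tz -0.071 ay -134.9
```

```bash
python3 - <<'E'
from ctl import *
p,y=load()
for i in range(6):
    turn(1,2,.0,kz=0)
    if st(3)[1][2]>9: break
E
```

```text
11.07 yaw -137.0 z 187.82 az 187.85 xy [ 516.81 -205.43] F [-0.5  0.1  6. ] Tz -0.073 ay -136.9
11.36 yaw -139.0 z 187.82 az 187.84 xy [ 516.81 -205.43] F [-0.7  0.1  6.4] Tz -0.078 ay -138.9
11.64 yaw -141.0 z 187.82 az 187.85 xy [ 516.81 -205.43] F [-0.1  0.1  5.7] Tz -0.059 ay -140.9
11.93 yaw -143.0 z 187.82 az 187.83 xy [ 516.81 -205.43] F [0.2 0.5 5.6] Tz -0.092 ay -142.9
12.21 yaw -145.0 z 187.82 az 187.87 xy [ 516.81 -205.43] F [-0.3  0.5  5.6] Tz -0.087 ay -144.9
12.49 yaw -147.0 z 187.82 az 187.85 xy [ 516.81 -205.43] F [-0.6 -0.   5.4] Tz -0.084 ay -146.9
```

```bash
python3 - <<'E'
from ctl import *
show('s')
im=robot.grab_frame('wrist'); a=cv2.imread('pics/w3.png')
f=lambda i:cv2.resize(i[200:350,240:400],None,fx=2.5,fy=2.5,interpolation=3)
cv2.imwrite('pics/w4.png',np.hstack([f(a),f(im)]))
E
```

```text
s 12.53 [ 0.5166 -0.2053  0.1879] [ 1.7998e+02 -2.0000e-02 -1.4692e+02] F [0.18 0.18 6.16] T [ 0.047  0.035 -0.048] w 0.0476
```

View pics/w4.png

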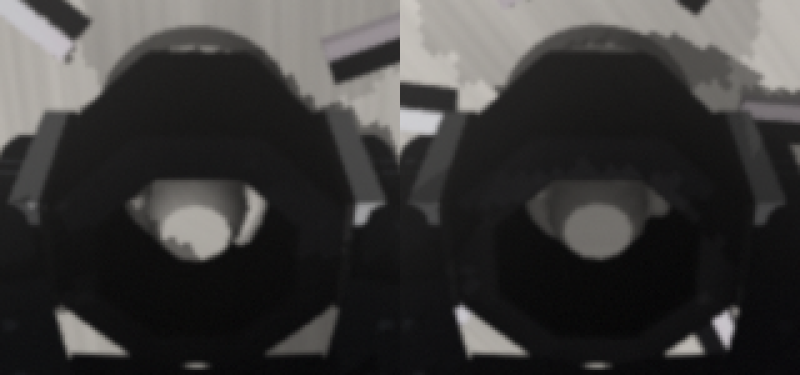

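```bash
python3 - <<'E'
from ctl import *
p,y=load()
for i in range(7):
    p[2]+=.0002; move(p,y); o,F,T=show(f'z {p[2]*1e3:.2f}',3); save(p,y)
    if F[2]<-2: break
E
```

```text
z 188.02 12.85 [ 0.5166 -0.2053  0.1879] [ 1.7997e+02 -2.0000e-02 -1.4694e+02] F [-0.14  0.26  5.12] T [ 0.087  0.05  -0.014] w 0.0476
z 188.22 13.12 [ 0.5166 -0.2053  0.1881] [ 1.7998e+02 -2.0000e-02 -1.4697e+02] F [-1.01  0.07  4.52] T [0.035 0.107 0.021] w 0.0475
z 188.42 13.38 [ 0.5166 -0.2053  0.1882] [ 1.7997e+02 -2.0000e-02 -1.4700e+02] F [-1.    0.46  3.21] T [0.033 0.2   0.046] w 0.0474
z 188.62 13.65 [ 0.5166 -0.2053  0.1884] [ 1.7997e+02 -2.0000e-02 -1.4700e+02] F [-1.02 -0.11  1.6 ] T [0.026 0.25  0.02 ] w 0.0473
z 188.82 13.92 [ 0.5167 -0.2054  0.1886] [ 1.7998e+02 -1.0000e-02 -1.4700e+02] F [-0.76 -0.04  0.4 ] T [0.009 0.167 0.009] w 0.0471
z 189.02 14.18 [ 0.5167 -0.2054  0.1887] [ 1.7998e+02 -1.0000e-02 -1.4700e+02] F [-0.56 -0.11 -2.52] T [0.01  0.055 0.015] w 0.0476
```

Feel so far: the torque fell from 0.12 to about 0 N m and the spring load vanished as it rose 1.45 mm over 34°. The nut is giving, with a lead of roughly 15 mm per turn. I'll follow it in mid-play.

```bash
python3 - <<'E'
from ctl import *
p,y=load(); p[2]=.18855; save(p,y)
turn(12,3,.000043,Ft=lambda r:-.5,kz=.00008,band=1.5,zmax=.0003)
E
```

```text
14.45 yaw -150.0 z 188.68 az 188.71 xy [ 516.81 -205.43] F [-0.2  0.2 -0.3] Tz 0.004 ay -149.9
14.72 yaw -153.0 z 188.81 az 188.8 xy [ 516.81 -205.43] F [-0.1 -0.1 -0.7] Tz -0.028 ay -152.9
14.98 yaw -156.0 z 188.94 az 188.95 xy [ 516.81 -205.43] F [-0.1 -0.2 -0.4] Tz -0.005 ay -155.9
15.25 yaw -159.0 z 189.07 az 189.09 xy [ 516.81 -205.43] F [ 0.2 -0.2 -0.7] Tz 0.004 ay -158.8
15.52 yaw -162.0 z 189.19 az 189.17 xy [ 516.81 -205.43] F [ 0.4  0.4 -1.4] Tz 0.016 ay -161.8
15.78 yaw -165.0 z 189.32 az 189.31 xy [ 516.81 -205.43] F [ 0.2 -0.  -1.3] Tz 0.011 ay -164.8
16.05 yaw -168.0 z 189.45 az 189.47 xy [ 516.81 -205.43] F [-0.4  0.2 -1.2] Tz -0.001 ay -167.8
16.32 yaw -171.0 z 189.58 az 189.61 xy [ 516.81 -205.43] F [-0.   0.9 -0.9] Tz -0.042 ay -170.8
16.58 yaw -174.0 z 189.71 az 189.69 xy [ 516.81 -205.43] F [-0.2 -0.3 -1.2] Tz 0.01 ay -173.8
16.85 yaw -177.0 z 189.84 az 189.85 xy [ 516.81 -205.43] F [-0.2  0.5 -1. ] Tz 0.026 ay -176.8
17.12 yaw -180.0 z 189.97 az 189.94 xy [ 516.81 -205.43] F [-0.2 -0.2 -1. ] Tz -0.019 ay -179.8
17.38 yaw -183.0 z 190.1 az 190.09 xy [ 516.81 -205.43] F [-0.6  0.1 -1. ] Tz -0.021 ay 177.2
```

```bash
python3 - <<'E'
from ctl import *
p,y=load(); z0=p[2]
for i in range(8):
    p[2]+=.0002; move(p,y); o,F,T=st(3); print(round(p[2]*1e3,2),(o['tool_pos'][2]*1e3).round(2),F.round(1),o['time'].__round__(2))
    if F[2]<-3: break
p[2]-=.0004; move(p,y); save(p,y)
E
```

```text
190.3 190.28 [ 0.2  0.3 -1.1] 17.65
190.5 190.43 [ 0.2  0.2 -0.9] 17.92
190.7 190.59 [-0.4 -0.2 -2.2] 18.18
190.9 190.73 [ 0.1 -0.3 -3.7] 18.45
```

```bash
python3 - <<'E'
from ctl import *
p,y=load(); p[2]=.19015; save(p,y)
turn(14,3,.000052,Ft=lambda r:-.9,kz=.0001,band=1.2,zmax=.0003)
E
```

```text
18.97 yaw -186.0 z 190.31 az 190.48 xy [ 516.81 -205.43] F [ 0.2  0.1 -1.2] Tz 0.004 ay 174.1
19.23 yaw -189.0 z 190.46 az 190.59 xy [ 516.81 -205.43] F [-0.2  0.1 -0.6] Tz -0.014 ay 171.1
19.5 yaw -192.0 z 190.62 az 190.67 xy [ 516.81 -205.43] F [-0.4 -0.3 -1.3] Tz -0.003 ay 168.1
19.77 yaw -195.0 z 190.77 az 190.79 xy [ 516.81 -205.43] F [-0.  -0.2 -0.9] Tz -0.025 ay 165.1
20.03 yaw -198.0 z 190.93 az 190.91 xy [ 516.81 -205.43] F [ 0.3 -0.5 -0.7] Tz -0.006 ay 162.2
20.3 yaw -201.0 z 191.09 az 191.07 xy [ 516.81 -205.43] F [ 0.3 -0.1 -0.6] Tz 0.02 ay 159.2
20.57 yaw -204.0 z 191.24 az 191.23 xy [ 516.81 -205.43] F [ 0.1 -0.5 -0.7] Tz -0.023 ay 156.2
20.83 yaw -207.0 z 191.4 az 191.4 xy [ 516.81 -205.43] F [ 0.1  0.1 -1.1] Tz -0.012 ay 153.2
21.1 yaw -210.0 z 191.55 az 191.54 xy [ 516.81 -205.43] F [-0.1  0.2 -0.7] Tz -0.002 ay 150.2
21.37 yaw -213.0 z 191.71 az 191.72 xy [ 516.81 -205.43] F [ 0.1 -0.1 -0.6] Tz 0.007 ay 147.2
21.63 yaw -216.0 z 191.87 az 191.84 xy [ 516.81 -205.43] F [ 0.2 -0.1 -1. ] Tz -0.008 ay 144.2
21.9 yaw -219.0 z 192.02 az 191.99 xy [ 516.81 -205.43] F [-0.1  0.3 -1.2] Tz -0.032 ay 141.1
22.17 yaw -222.0 z 192.18 az 192.16 xy [ 516.81 -205.43] F [-0.2  0.2 -1.1] Tz -0.001 ay 138.2
22.43 yaw -225.0 z 192.33 az 192.36 xy [ 516.81 -205.43] F [-0.3  0.4 -0.4] Tz 0.013 ay 135.2
```

```bash
python3 - <<'E'
from ctl import *
turn(9,3,.000052,Ft=lambda r:-.9,kz=.0001,band=1.2,zmax=.0003)
p,y=load(); z0=p[2]
for i in range(8):
    p[2]+=.0002; move(p,y); o,F,T=st(3); print(round(p[2]*1e3,2),(o['tool_pos'][2]*1e3).round(2),F.round(1),o['time'].__round__(2))
    if F[2]<-3: break
save(p,y)
E
```

```text
22.7 yaw -228.0 z 192.49 az 192.45 xy [ 516.81 -205.43] F [-0.1 -0.1 -0.9] Tz -0.018 ay 132.2
22.97 yaw -231.0 z 192.65 az 192.64 xy [ 516.81 -205.43] F [-0.1  0.1 -1.3] Tz 0.014 ay 129.2
23.23 yaw -234.0 z 192.8 az 192.78 xy [ 516.81 -205.43] F [-0.2 -0.1 -0.8] Tz -0.016 ay 126.2
23.5 yaw -237.0 z 192.96 az 192.95 xy [ 516.81 -205.43] F [ 0.1  0.5 -1.2] Tz 0.006 ay 123.2
23.77 yaw -240.0 z 193.11 az 193.08 xy [ 516.81 -205.43] F [-0.6 -0.4 -0.7] Tz -0.015 ay 120.2
24.03 yaw -243.0 z 193.27 az 193.29 xy [ 516.81 -205.43] F [ 0.2 -0.3 -0.9] Tz -0.003 ay 117.2
24.3 yaw -246.0 z 193.43 az 193.39 xy [ 516.81 -205.43] F [-0.4  0.3 -1.2] Tz 0.014 ay 114.2
24.57 yaw -249.0 z 193.58 az 193.57 xy [ 516.81 -205.43] F [-0.1  0.2 -1.3] Tz 0.016 ay 111.2
24.83 yaw -252.0 z 193.74 az 193.75 xy [ 516.81 -205.43] F [ 0.2  0.  -1.3] Tz 0.005 ay 108.2
193.94 193.92 [-0.  -0.3 -1.6] 25.1
194.14 194.09 [ 0.4  0.4 -1.6] 25.37
194.34 194.24 [-0.   0.1 -2.1] 25.63
194.54 194.42 [-0.1 -0.2 -3.1] 25.9
```

```bash
python3 - <<'E'
from ctl import *
p,y=load(); p[2]=.1939; save(p,y)
turn(12,3,.000054,Ft=lambda r:-1,kz=.0001,band=1.2,zmax=.0003)
p,y=load(); z0=p[2]
for i in range(8):
    p[2]+=.0003; move(p,y); o,F,T=st(3); print(round(p[2]*1e3,2),(o['tool_pos'][2]*1e3).round(2),F.round(1),o['time'].__round__(2))
    if F[2]<-3: break
save(p,y)
E
```

```text
26.17 yaw -255.0 z 194.06 az 194.29 xy [ 516.81 -205.43] F [ 0.3 -0.1 -0.4] Tz 0.001 ay 105.1
26.43 yaw -258.0 z 194.22 az 194.36 xy [ 516.81 -205.43] F [-0.3  0.  -0.7] Tz -0.012 ay 102.1
26.7 yaw -261.0 z 194.39 az 194.42 xy [ 516.81 -205.43] F [-0.4  0.3 -0.7] Tz 0.0 ay 99.1
26.97 yaw -264.0 z 194.55 az 194.56 xy [ 516.81 -205.43] F [ 0.1  0.3 -0.9] Tz 0.036 ay 96.1
27.23 yaw -267.0 z 194.71 az 194.76 xy [ 516.81 -205.43] F [ 0.3  0.1 -1. ] Tz -0.009 ay 93.2
27.5 yaw -270.0 z 194.87 az 194.84 xy [ 516.81 -205.43] F [ 0.1 -0.1 -0.7] Tz 0.009 ay 90.2
27.77 yaw -273.0 z 195.03 az 195.01 xy [ 516.81 -205.43] F [-0.4  0.2 -0.7] Tz 0.013 ay 87.2
28.03 yaw -276.0 z 195.2 az 195.18 xy [ 516.81 -205.43] F [-0.4 -0.3 -1.4] Tz -0.012 ay 84.2
28.3 yaw -279.0 z 195.36 az 195.37 xy [ 516.81 -205.43] F [ 0.1 -0.  -0.7] Tz -0.003 ay 81.2
28.57 yaw -282.0 z 195.52 az 195.5 xy [ 516.81 -205.43] F [ 0.4  0.  -1.1] Tz 0.001 ay 78.2
28.83 yaw -285.0 z 195.68 az 195.68 xy [ 516.81 -205.43] F [-0.6  0.1 -1.3] Tz -0.005 ay 75.2
29.1 yaw -288.0 z 195.84 az 195.83 xy [ 516.81 -205.43] F [-0.3  0.2 -0.8] Tz -0.016 ay 72.2
196.14 196.17 [-0.1 -0.5 -0.8] 29.37
196.44 196.48 [-0.1 -0.5 -1. ] 29.63
196.74 196.73 [-0.1 -0.1 -1.3] 29.9
197.04 197.05 [-0.2  0.1 -0.8] 30.17
197.34 197.33 [ 0.6  0.2 -0.4] 30.43
197.64 197.68 [-0.   0.4 -1. ] 30.7
197.94 198.0 [-0.   0.4 -0.6] 30.97
198.24 198.26 [-0.2  0.3 -1. ] 31.23
```

At 175° it rises 2.4 mm with only its own weight on the tool, so the thread is clear. I'll lift with a guard, then go look at the tin.

```bash
python3 - <<'E'
from ctl import *
p,y=load()
g=robot.line_to([p[0],p[1],.236],vel=.03,guard=4); show(f'lift guard {g}')
if not g:
    g=robot.line_to([p[0],p[1],.33],vel=.12); show('up')
    q=robot.ik([.48,.255,.33],[180,0,y]); print(q)
E
```

```text
lift guard False 32.67 [ 0.5167 -0.2054  0.2358] [-1.7998e+02 -1.0000e-02  7.2000e+01] F [-0.62 -0.31 -0.7 ] T [-0.017 -0.023  0.013] w 0.0473
up 33.62 [ 0.5166 -0.2053  0.329 ] [-1.7993e+02 -2.0000e-02  7.2000e+01] F [ 0.27  0.05 -0.99] T [0.01  0.003 0.001] w 0.0476
[ 14.1849148   -3.48568505  -1.28311434  92.20257071   0.
 122.1849148 ]
```

```bash
python3 - <<'E'
from ctl import *
c=robot.get_calibration('top')
C=np.array([atz(c,u,v,.04) for u,v in [(200.9,204.8),(247.5,210.4),(241.8,244.5),(194.8,239.5)]]); print(C.round(4).tolist(),C.mean(0))
robot.move_pose([.43,.25,.33],[180,0,173]); robot.pause(.15)
c=robot.get_calibration('wrist'); im=robot.grab_frame('wrist'); np.save('w5.npy',c,allow_pickle=True); cv2.imwrite('pics/w5.png',im)
show('at'); print([proj(c,q,1).round(0) for q in C])
E
```

```text
[[0.5461, 0.3178, 0.04], [0.5238, 0.1681, 0.04], [0.4148, 0.186, 0.04], [0.4347, 0.335, 0.04]] [0.47986641 0.25170031 0.04      ]
at 35.54 [0.4304 0.2495 0.3299] [-1.7999e+02 -1.0000e-02  1.7292e+02] F [ 0.11  0.06 -0.5 ] T [ 0.008  0.01  -0.008] w 0.0475
[array([381., 249.]), array([265., 247.]), array([264., 163.]), array([389., 165.])]
```

View pics/w5.png

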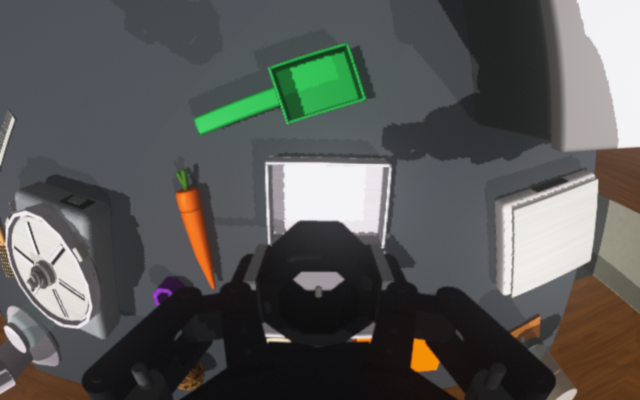

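```bash
python3 - <<'E'
from ctl import *
c=np.load('w5.npy',allow_pickle=True).item(); im=cv2.imread('pics/w5.png')
cv2.imwrite('pics/w5c.png',cv2.resize(im[140:260,240:410],None,fx=4.5,fy=4.5,interpolation=3))
for uv in [(265,158),(390,161),(384,247),(266,244)]: print(uv,atz(c,*uv,.04,1).round(4))
E
```

```text
(265, 158) [0.4085 0.1883 0.04  ]
(390, 161) [0.4301 0.336  0.04  ]
(384, 247) [0.5434 0.3224 0.04  ]
(266, 244) [0.5197 0.1698 0.04  ]
```

View pics/w5c.png

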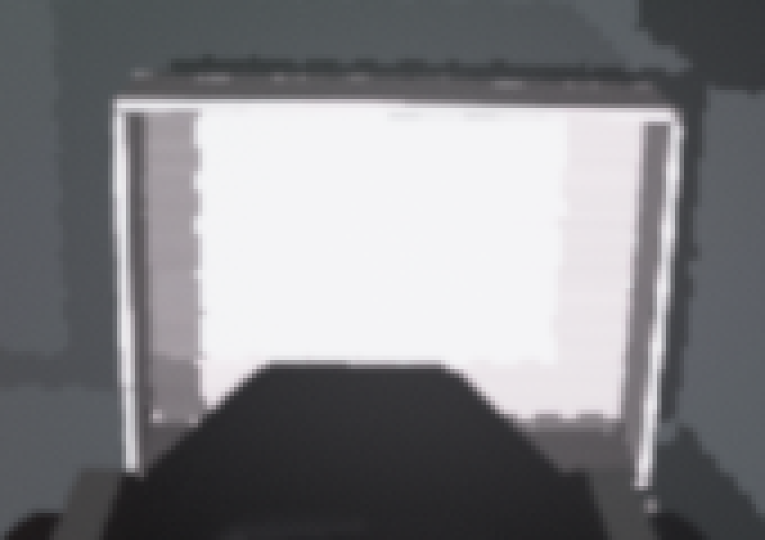

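The tin's near rim corners are at (265,162) and (391,164) in the wrist view, matching the top-view corners. Its centre is (0.480, 0.252) and its yaw about -8.5°. I'll lower the nut with the jaws along the long side, 8 mm away from the lid.

```bash
python3 - <<'E'
from ctl import *
robot.line_to([.472,.253,.20],vel=.15,rotation=[180,0,171.5])
g=robot.line_to([.472,.253,.088],vel=.08,guard=8); show(f'a{g}')
if not g:
    g=robot.line_to([.472,.253,.066],vel=.02,guard=4); show(f'touch {g}')
E
```

```text
aFalse 38.17 [0.4723 0.2531 0.0886] [1.7998e+02 5.0000e-02 1.7150e+02] F [-0.06  0.17 -1.25] T [ 0.016 -0.006 -0.019] w 0.0472
touch True 38.95 [0.4719 0.253  0.0731] [-1.7999e+02 -2.0000e-02  1.7150e+02] F [-1.39 -0.46  6.24] T [-0.114  0.264 -0.003] w 0.0477
```

```bash
python3 - <<'E'
from ctl import *
robot.set_gripper(.050); robot.pause(.15); show('o50')
robot.set_gripper(.062); robot.pause(.2); show('o62')
robot.line_to([.472,.253,.15],vel=.06); robot.line_to([.40,.263,.30],vel=.2); robot.pause(.3)
o,F,T=show('up'); c=robot.get_calibration('wrist'); im=robot.grab_frame('wrist'); cv2.imwrite('pics/w6.png',im)
cv2.imwrite('pics/t6.png',robot.grab_frame('scene')); print(proj(c,[.472,.253,.039],1))
E
```

```text
o50 39.34 [0.4716 0.2529 0.0726] [-1.7998e+02 -5.0000e-02  1.7150e+02] F [ 0.61 -0.27  3.06] T [ 0.096 -0.184  0.002] w 0.0501
o62 39.84 [0.4713 0.2528 0.0723] [-1.7996e+02 -9.0000e-02  1.7150e+02] F [-0.18  0.02  0.52] T [-0.007 -0.008 -0.014] w 0.0618
up 42.59 [0.4    0.2629 0.2994] [-1.7994e+02 -1.3000e-01  1.7149e+02] F [0.13 0.45 0.09] T [-0.007 -0.021  0.012] w 0.0621
[319.22410935 236.45701803]
```

View pics/w6.png

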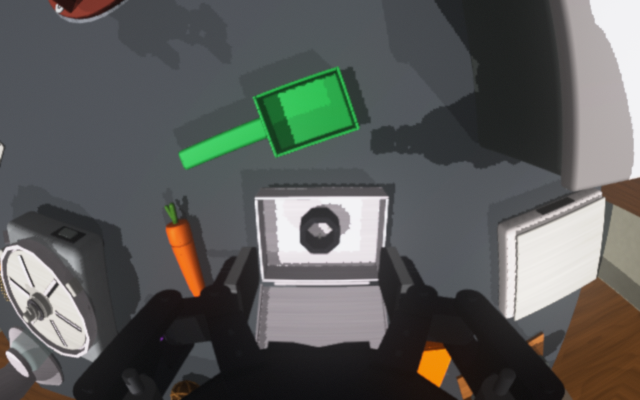

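View pics/t6.png

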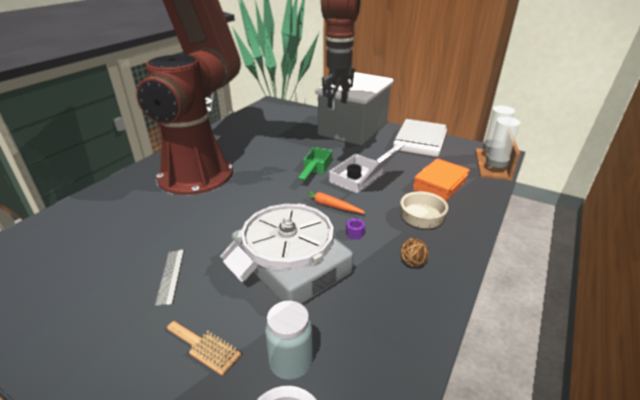

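The wrist view shows the nut flat on the tin floor at (319,231), and the scene view shows it in the tin at (354,171). The spindle is bare at (288,228), the bystanders are where they were, and the gripper is clear. I'll hand in.

```bash
python3 - <<'E'
from plant import robot
robot.job_done(); print(robot.observe()['time'])
E
```

```text
the job is handed in; nothing more can be done
the job is handed in; nothing more can be done
```

The hand nut is off the slicer and standing in the open tin. I handed the job in at about 43 s of the 72 s allowed.

- **Unscrewing:** I gripped the black nut on two flats and shifted the gripper until the sideways force was nearly gone. I then turned it 175° clockwise, letting it rise about 0.054 mm per degree. The spring load and stiffness disappeared early. Steady forces on the tool stayed at 7 N or less throughout.
- **Lifting and placing:** I lifted it only after it had risen 2.4 mm with nothing but its own weight on the tool. It went down into the tin in the gripper, touching with about 6 N, and then I released it.
- **Last checks:** The final pictures show the nut flat on the tin floor, the spindle bare and the gripper clear. The lid, the purple and orange look-alikes and the other things look unmoved.
- **What disagreed:**
  - The torque while easing read about -0.12 N m, the opposite sign to what I expected. I continued because the nut was turning with the jaws and the load was falling.
  - Contact in the tin came about 2 mm higher than I had calculated, so the fingertips may have touched the floor first.

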